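# Pop the dust case open and lock a stop behind the ski sample

### The job

Move the sanding block off the case's lid and lay it down on the bench, then press the case's release button so that the lid springs fully open. Take out the stop with the bar handle, lower its T-foot into the slot of the rail close behind the square end of the ski sample (at most about 20 mm of gap), turn it a quarter turn so that the handle stands square across the rail, and let go. Leave the lid open, the other two fittings in their pockets, and the sample, glue bottle, tape roll and brush where they are.

Things in the scene. Friction and masses are not known exactly. Their poses are not given: they have to be found in the camera images.
- case: Fixed grey steel clamshell case, 200 mm deep (x) x 190 wide (y), 102 high when shut. Origin: centre of the underside; x points to the back, z up. Its front (x -100 to -40) is a ledge 44 high with the release button in the middle; the lid covers x -40 to +100. The lower shell's rim is 50 high; hinge line at x +100, height 50, along y.
- pocket_row (a point): Middle of the case's inside, top of the wooden liner (36 mm above the bench); axes as the case. Three round pockets in a row along y, at -58, 0 and +58 mm from here (70 mm from the hinge and from the lid's front), each hold one fitting upright, collar resting on the liner. The three may be in any order.
- lid (a joint): Case lid, a shell 52 mm deep, 140 x 190, flat top. Rad: 0 shut and latched, 1.83 fully open against its stop, leaning 15 degrees back from upright, then 186 mm high, reaching about 90 mm behind the case, open side to the front, clear of the pockets. A spring throws it open in under a second once the latch lets go and holds it open.
- button (a joint): Travel of the release button in m: 0 up, 0.008 fully down. Spring: 2 N to start, 5.5 N fully down. The latch lets go by about 0.006. It comes back up when let go.
- button_top (a point): Centre of the top of the round black push button, 34 mm across, 12 mm proud of the ledge (56 mm above the bench), on the case's centre line at case x -70, 30 mm in front of the lid. Pressed straight down.
- block_mid (a point): Centre of a wooden sanding block with a cork sole, 110 (its x) x 46 (y) x 40 mm (z), about 160 g, loose, lying flat on the shut lid at the start.
- stop_mid (a point): Loose stop, 75 mm tall, about 220 g; half-way up its axis, z up. Upwards: steel T-foot 32 (x) x 14 (y) x 9 high, 14 mm round neck 10 long, aluminium collar 48 across x 24 high, black bar handle 56 long (x, same way as the foot) x 12 wide (y) x 32 high. From this point: foot's bottom 37.5 below, collar's underside (what it rests on) 18.5 below, collar's top 5.5 above, handle's top 37.5 above.
- dog_knob_mid (a point): Another fitting in the case, same collar, with a round 32 mm knob on top (54 mm above the collar's underside) and a round pin below; point 18.5 mm above the collar's underside. Leave it.
- dog_post_mid (a point): Third fitting in the case, same collar, with a short plain 20 mm round post on top (44 mm above the collar's underside) and a round pin below; point 18.5 mm above the collar's underside. Leave it.
- rail: Fixed aluminium T-slot rail on the bench, 388 mm long (x) x 64 wide (y) x 28 high, ends capped. Origin: centre of the underside. A slot 20 mm wide runs along the middle of its top; under its 8 mm thick lips is a channel 38 wide x 14 high. The stop's T-foot enters only lengthwise; with the collar less than 2 mm above the rail's top it turns freely beneath the lips.
- sample_tail (a point): Middle of the square-cut end face of the ski-nose sample (loose, 350 g), half-way up its 14 mm thickness. The sample lies on the rail, along it, 58 wide and 212 long; x points from this end to the rounded nose, upturned to about 60 mm above the bench. The stop goes on the -x side of this point, where the slot is free for at least 100 mm.
- glue_mid (a point): Glue bottle, 60 mm across, 150 tall, standing on the bench; point half-way up. Leave it.
- tape_mid (a point): Tape roll lying flat, 80 mm across, 36 high; point half-way up. Leave it.
- brush: Flat brush with a wooden handle, lying flat on the bench, 200 mm long (x), 42 wide, 20 high; origin at its middle. Leave it.
Not all that is in view belongs to the job. Leave any red or turquoise look-alike of the part that bears block_mid alone.

How it is judged:
By the outcome, as a careful person would: the job done as asked, in the order asked, and still so for the second after the job is handed in, with the robot touching nothing.
It also fails if it takes over 64 s, if anything falls off the work surface, if the arm or the gripper's body presses on something with over 40 N, if the wrist force passes 120 N, or if a joint passes its speed limit or range.

### The arm

A 6-joint arm with a two-finger parallel gripper is mounted at the origin on the work surface. World frame = base frame: x ahead of the robot, y to its left, z up, the work surface at z = 0. Lengths are in m, angles in rad, forces in N, time in s.
With the tool pointing down it reaches from about 0.275 to 0.825 m from the base axis. Payload 4.9 kg.
Tool frame: the origin (TCP) lies at the very end of the fingers, on their centre line; the grasp point (between the pads) lies 19 mm behind it (arm.pinch_z is the distance from the TCP to the grasp point, in m); z points along the fingers, y is the line along which they close (so a half turn about z gives the same grasp; the last joint's range is limited). The gripper opens to 85 mm and grips with 20 to 120 N. Pads are 22 mm wide; open, the fingers measure 114 mm over their backs; the gripper's body (76 mm by 85 mm) begins 54 mm behind the grasp point. The pads swing forward as they close: fully open they stand 13 mm farther back than shut.
Start: joints at [0.987, 0.326, -0.193, 1.052, 0, 1.437], TCP at [0.239, 0.495, 0.203] pointing down, gripper open.
Joint ranges: [-2.65, 2.65], [-0.97, 1.79], [-1.3, 1.35], [-1.93, 2.1], [-1.47, 1.37], [-3.14, 3.14]. Speed limits (rad/s): [2.57, 2.57, 3.14, 3.14, 3.14, 3.14].

### API

Orientations are given as a 3x3 rotation matrix whose columns are the frame's x, y, z axes.
In Python, from plant import arm gives the robot as it stands.
- The arm moves only by the shell command python3 -m pendant 'ROWS' [FORCE]. ROWS is JSON, a list that holds one entry, the list of rows, each a list of 7 numbers: the shift along the tool's x, y, z in units of 40 mm (1.0 is 40 mm), then the turn, a rotation vector about the tool's x, y, z in units of 4 degrees (1.0 is 4 degrees), then the closure, from -1 (fully open) to 1 (shut). A call has 1 to 5 rows; each row shifts and turns the commanded pose from where the row before left it, along the tool's axes as they then stand; what a row does not reach is not made up. A row lasts 1/10 s, in which the tool goes at most 50 mm and 8.59 degrees, less where a joint would pass 70% of its speed; a pose out of reach is approached as far as the arm can. A call with a number of a shift or a turn outside -1 to 1 is refused whole. A call with a gripper value outside its range is refused whole. The fingers move at their own pace and stop on an object; FORCE is the grip in N (left out, the last holds). Time passes only in rows, so rows that do not move let the fingers close. It gives the time, the measured TCP pose, the force, the opening and the grip force at its end, in the units of the state.
- arm.state(): the state, without advancing time (a new reading comes with each control period).
- arm.read_camera(name): name is "scene" or "top" or "wrist"; returns (picture, depth): 420x560x3 uint8, blue, green, red; 420x560 float32, m along the optical axis (not along the pixel's ray), 0 where there is no reading.
- arm.camera_model(name): a dict with "fx", "fy", "cx", "cy" (pixels), "T" (4x4, takes a point from camera to world coordinates). Camera axes: x right, y down, z forward; pixel columns grow to the right and rows downward; lengths in m; the calibration is good to about 2 mm. A picture is of the moment at which its call begins: read the wrist's pose just before it. camera_model takes no time and is no camera call; for the wrist camera it gives the pose at the moment of the call.
- arm.hand_in(): hands the job in; it is judged then, once.
The state is a dict: "time": time; "joints": joint angles; "dq": joint speeds; "joint_torque": joint torques, N m; "ee_pos": TCP position; "ee_rot": TCP orientation; "contact_force": force on the tool from outside, world axes, zero at the start; "moment": the same for the moment, N m; "gripper_width": opening from 0.0 (shut) to 1.0 (fully open); "finger_force": force on a finger pad.
Only numpy, scipy, OpenCV 4.12 (cv2) and the standard library are available. Lean on these libraries where they do the work, as an engineer would, in place of code of your own. Each camera call takes 0.05 s, during which the arm holds its last target. There are 200 camera calls.

## Working session

There is one attempt and no reset: what is moved stays moved. The work goes in short steps, Python scripts to look and compute and a shell command to move; the robot and the scene stay as the last step left them, time stands still between calls to the robot, and variables do not carry over. Pictures are saved under pics/ and viewed, at most 10 in all, crops included, and the job is handed in when it is done.

```bash
ls; mkdir -p pics
python3 - <<'E'
from plant import arm
import cv2, numpy as np
for n in("top","scene"):
    im,d=arm.read_camera(n); cv2.imwrite(f"pics/{n}0.png",im); np.save(f"{n}0.npy",d)
    m=arm.camera_model(n); print(n,m["fx"],m["cx"],m["cy"],np.round(m["T"],3).tolist())
s=arm.state(); print(s["time"],s["ee_pos"],np.round(s["ee_rot"],3).tolist(),s["gripper_width"])
E
```

```text
pics
top 537.9494641934439 285.8515619004021 211.3286155244433 [[0.01, -0.986, 0.164, 0.214], [-1.0, -0.011, -0.006, 0.013], [0.008, -0.164, -0.986, 1.85], [0.0, 0.0, 0.0, 1.0]]
scene 519.6382772510498 279.4788214498651 202.8157864451188 [[0.681, 0.549, -0.484, 1.31], [0.732, -0.512, 0.449, -0.746], [-0.001, -0.66, -0.751, 1.367], [0.0, 0.0, 0.0, 1.0]]
0.1 [0.23878849 0.49483711 0.20189842] [[-0.901, 0.435, -0.001], [0.435, 0.901, -0.001], [0.0, -0.002, -1.0]] 1.0033908690246132
```

View pics/top0.png

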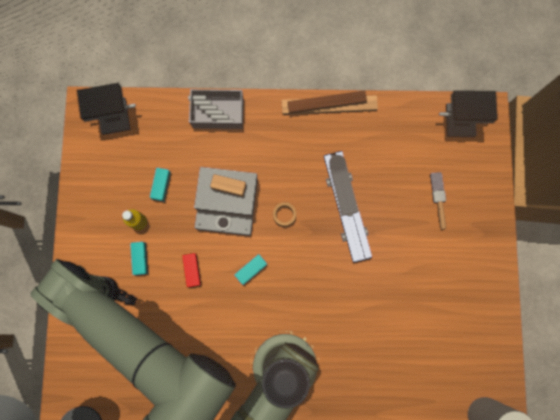

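View pics/scene0.png

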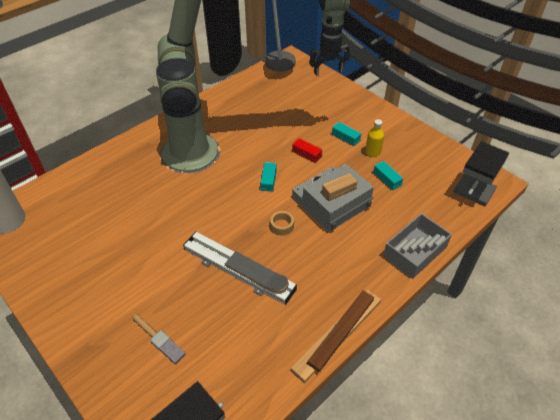

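Top view: case at about (226,202), button (223,222), wooden block on the lid (228,185). Rail runs (336,155)-(362,260), dark sample on its far half, and its tail at about (352,214). Look-alikes of the block: turquoise at (160,184), (139,258), (251,270) and red at (191,270). These are all on the bench, while the natural wood one lies on the lid and is the one meant.

```bash
cat > h.py <<'E'
from plant import arm
import cv2, numpy as np
def ray(n,uv,z,m=None):
    m=m or arm.camera_model(n); T=m["T"]; uv=np.atleast_2d(np.float64(uv))
    d=np.c_[(uv[:,0]-m["cx"])/m["fx"],(uv[:,1]-m["cy"])/m["fy"],np.ones(len(uv))]@T[:3,:3].T
    return T[:3,3]+d*((z-T[2,3])/d[:,2])[:,None]
def cloud(n,d,m=None):
    m=m or arm.camera_model(n); T=m["T"]; v,u=np.indices(d.shape)
    p=np.stack([(u-m["cx"])/m["fx"]*d,(v-m["cy"])/m["fy"]*d,d],-1)
    return p@T[:3,:3].T+T[:3,3]
def rect(p):
    (c,s,a)=cv2.minAreaRect(np.float32(p[:,:2]*1000)); return np.round(c,1),np.round(s,1),round(a,1)
E
python3 - <<'E'
from h import *
im=cv2.imread("pics/top0.png"); d=np.load("top0.npy"); P=cloud("top",d)
b,g,r=[im[...,i].astype(int) for i in range(3)]
def box(x0,y0,x1,y1):
    k=np.zeros(d.shape,bool);k[y0:y1,x0:x1]=1;return k
for name,bx,lo,hi in [("block",box(200,165,255,205),.125,.16),("case",box(190,160,262,240),.03,.125),("lid",box(190,160,262,240),.092,.112),("rail",box(320,145,376,266),.018,.1),("sample",box(320,145,376,266),.036,.1),("glue",box(115,200,150,235),.03,.2),("tape",box(265,198,305,232),.02,.06)]:
    k=bx&(P[...,2]>lo)&(P[...,2]<hi)&(d>0); p=P[k]; print(name,k.sum(),rect(p),np.round(np.percentile(p[:,2],[5,50,95]),3))
k=box(210,212,237,232)&(r<60); vu=np.argwhere(k); print("button px",k.sum(),vu.mean(0)[::-1], ray("top",vu.mean(0)[::-1],.056))
E
python3 -c "
import cv2
im=cv2.imread('pics/top0.png')
a=cv2.resize(im[150:290,120:270],None,fx=4,fy=4,interpolation=2)[:560];b=cv2.resize(im[145:285,325:375],None,fx=4,fy=4)[:560]
import numpy as np
cv2.imwrite('pics/c1.png',np.hstack([a,b]))"
```

```text
block 490 (array([586.3, 194.8]), array([111.1,  47.9]), 76.8) [0.132 0.141 0.148]
case 3078 (array([543.8, 208.8]), array([191.9, 202.7]), 83.8) [0.039 0.098 0.108]
lid 1842 (array([573.8, 205.7]), array([191.7, 142.1]), 83.6) [0.095 0.102 0.108]
rail 1851 (array([ 541., -210.]), array([388.1,  71.8]), 15.0) [0.022 0.036 0.053]
sample 944 (array([ 539.3, -207.6]), array([383.8,  65.5]), 15.1) [0.037 0.043 0.055]
glue 345 (array([477.9, 508.4]), array([53.3, 58.1]), 73.8) [0.043 0.103 0.152]
tape 200 (array([507.4,   8.3]), array([76.8, 75.5]), 0.9) [0.025 0.035 0.043]
button px 0 [nan nan] [[nan nan nan]]<stdin>:8: RuntimeWarning: Mean of empty slice.
  ret = um.true_divide(
```

View pics/c1.png

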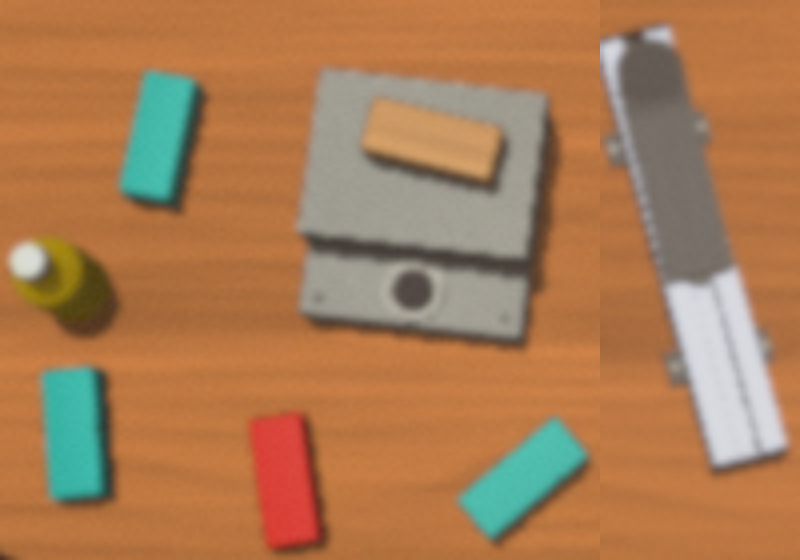

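Natural-wood block on the lid at crop (432,140) is confirmed as the one meant (turquoise and red ones on the bench left alone). Button is at crop (413,290), sample tail at crop (700,280).

```bash
cat >> h.py <<'E'
from scipy.spatial.transform import Rotation as Ro
def down(tooly_deg,rx=0):
    a=np.radians(tooly_deg); y=np.array([np.cos(a),np.sin(a),0]); z=np.array([0,0,-1.]); 
    return np.c_[np.cross(y,z),y,z]@Ro.from_euler("x",rx,degrees=True).as_matrix()
def go(p,R,p0=None,R0=None,n=None):
    s=arm.state(); p0=s["ee_pos"] if p0 is None else p0; R0=s["ee_rot"] if R0 is None else R0
    w=Ro.from_matrix(R0.T@R).as_rotvec(degrees=True); t=R0.T@(np.array(p)-p0)*1000
    n=n or int(np.ceil(max(np.abs(w).max()/4,np.abs(t).max()/40,1)*1.02))
    while 1:
        Rs=Ro.from_rotvec(w/n,degrees=True).as_matrix(); S=sum(np.linalg.matrix_power(Rs,k) for k in range(n))
        d=np.linalg.solve(S,t)/40
        if np.abs(d).max()<=1: break
        n+=1
    print("n",n,"row",np.round(d,3).tolist(),np.round(w/n/4,3).tolist())
    return np.array(p),R
E
python3 - <<'E'
from h import *
print("button",ray("top",[223.2,222.5],.056),"tail",ray("top",[350,214.5],.042))
p,R=go([.586,.195,.19],down(-13.2))
p,R=go([.586,.195,.108],R,p,R)
p,R=go([.586,.195,.16],R,p,R)
p,R=go([.64,.02,.16],R,p,R)
E
```

```text
button [[0.47201116 0.21257481 0.056     ]] tail [[ 0.50623407 -0.21661529  0.042     ]]
n 20 row [-0.575, 0.229, 0.015] [-0.001, 0.001, 0.968]
n 3 row [0.0, 0.0, 0.683] [0.0, 0.0, 0.0]
n 2 row [0.0, 0.0, -0.65] [0.0, 0.0, 0.0]
n 5 row [-0.79, 0.463, 0.0] [0.0, 0.0, 0.0]
```

```bash
R='[-0.575,0.23,0.015,0,0,0.97,-1]'
python3 -m pendant '[[[-0.575,0.23,0.015,0,0,0.97,-1],[-0.575,0.23,0.015,0,0,0.97,-1],[-0.575,0.23,0.015,0,0,0.97,-1],[-0.575,0.23,0.015,0,0,0.97,-1],[-0.575,0.23,0.015,0,0,0.97,-1]]]' 30
python3 -m pendant '[[[-0.575,0.23,0.015,0,0,0.97,-1],[-0.575,0.23,0.015,0,0,0.97,-1],[-0.575,0.23,0.015,0,0,0.97,-1],[-0.575,0.23,0.015,0,0,0.97,-1],[-0.575,0.23,0.015,0,0,0.97,-1]]]' >/dev/null
python3 -m pendant '[[[-0.575,0.23,0.015,0,0,0.97,-1],[-0.575,0.23,0.015,0,0,0.97,-1],[-0.575,0.23,0.015,0,0,0.97,-1],[-0.575,0.23,0.015,0,0,0.97,-1],[-0.575,0.23,0.015,0,0,0.97,-1]]]' >/dev/null
python3 -m pendant '[[[-0.575,0.23,0.015,0,0,0.97,-1],[-0.575,0.23,0.015,0,0,0.97,-1],[-0.575,0.23,0.015,0,0,0.97,-1],[-0.575,0.23,0.015,0,0,0.97,-1],[-0.575,0.23,0.015,0,0,0.97,-1]]]'
python3 - <<'E'
from h import *
go([.586,.195,.19],down(-13.2)); go([.586,.195,.108],down(-13.2))
m=arm.camera_model("wrist"); im,d=arm.read_camera("wrist"); cv2.imwrite("pics/w1.png",im)
print(np.round(m["T"],3).tolist(),m["fx"],m["cx"],m["cy"])
P=cloud("wrist",d,m); k=(d>0)&(P[...,2]>.13)&(P[...,2]<.155)&(abs(P[...,0]-.586)<.08)&(abs(P[...,1]-.195)<.08); print(k.sum(),rect(P[k]))
E
```

```text
time: 0.6
ee_pos: [0.3606, 0.4698, 0.199]
ee_rot: [[-0.703, 0.711, -0.001], [0.711, 0.703, -0.001], [0.0, -0.001, -1.0]]
contact_force: [0.1, -0.2, 0.5]
gripper_width: 0.999
finger_force: 0.0
time: 2.1
ee_pos: [0.5861, 0.1945, 0.1899]
ee_rot: [[0.234, 0.972, -0.001], [0.972, -0.234, -0.0], [-0.0, -0.001, -1.0]]
contact_force: [-0.2, 0.1, 0.7]
gripper_width: 1.0
finger_force: 0.0
n 2 row [0.006, -0.002, -0.001] [-0.006, 0.003, -0.041]
n 3 row [0.004, -0.001, 0.683] [-0.004, 0.002, -0.028]
[[0.972, -0.225, -0.066, 0.602], [-0.235, -0.933, -0.272, 0.264], [-0.001, 0.28, -0.96, 0.361], [0.0, 0.0, 0.0, 1.0]] 309.30843307428097 276.7071938281425 206.05318532191274
8456 (array([586.6, 193.4]), array([109.5,  46.1]), 76.3)
```

View pics/w1.png

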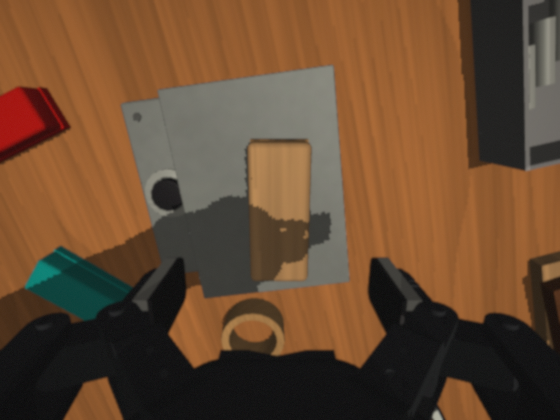

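The wrist view shows the block at (279,210), lined up between the fingers. It measures (587,193), matching the top view. Next: grasp, lift, carry and lower.

```bash
python3 -m pendant '[[[0,0,0.68,0,0,0,-1],[0,0,0.68,0,0,0,-1],[0,0,0.68,0,0,0,-1],[0,0,0,0,0,0,0.6],[0,0,0,0,0,0,0.6]]]' 30
python3 -m pendant '[[[0,0,0,0,0,0,0.6],[0,0,0,0,0,0,0.6],[0,0,0,0,0,0,0.6],[0,0,-0.4,0,0,0,0.6],[0,0,-0.8,0,0,0,0.6]]]'
python3 -m pendant '[[[-0.79,0.46,0,0,0,0,0.6],[-0.79,0.46,0,0,0,0,0.6],[-0.79,0.46,0,0,0,0,0.6],[-0.79,0.46,0,0,0,0,0.6],[-0.79,0.46,0,0,0,0,0.6]]]'
```

```text
time: 2.65
ee_pos: [0.5855, 0.1955, 0.1088]
ee_rot: [[0.231, 0.973, -0.002], [0.973, -0.231, -0.0], [-0.001, -0.002, -1.0]]
contact_force: [0.1, -0.9, 0.4]
gripper_width: 0.692
finger_force: 0.0
time: 3.15
ee_pos: [0.585, 0.1956, 0.1577]
ee_rot: [[0.231, 0.973, -0.002], [0.973, -0.231, -0.0], [-0.001, -0.001, -1.0]]
contact_force: [0.2, -0.2, 0.0]
gripper_width: 0.2
finger_force: 0.0
time: 3.65
ee_pos: [0.6404, 0.0192, 0.1592]
ee_rot: [[0.231, 0.973, 0.003], [0.973, -0.231, -0.0], [0.001, 0.003, -1.0]]
contact_force: [0.4, 0.9, 0.2]
gripper_width: 0.204
finger_force: 0.0
```

Width ran to the command with no finger force, so the block was missed. Look.

Run:
```python
from h import *
im,d=arm.read_camera("top"); P=cloud("top",d)
cv2.imwrite("pics/t2.png",cv2.resize(im[150:290,120:320],None,fx=4,fy=4))
k=np.zeros(d.shape,bool);k[160:205,195:260]=1
k&=(P[...,2]>.125)&(P[...,2]<.16);print(k.sum(),rect(P[k]) if k.sum()>10 else 0)
```

```text
493 (array([585. , 194.4]), array([111.,  47.]), 76.0)
```

View pics/t2.png

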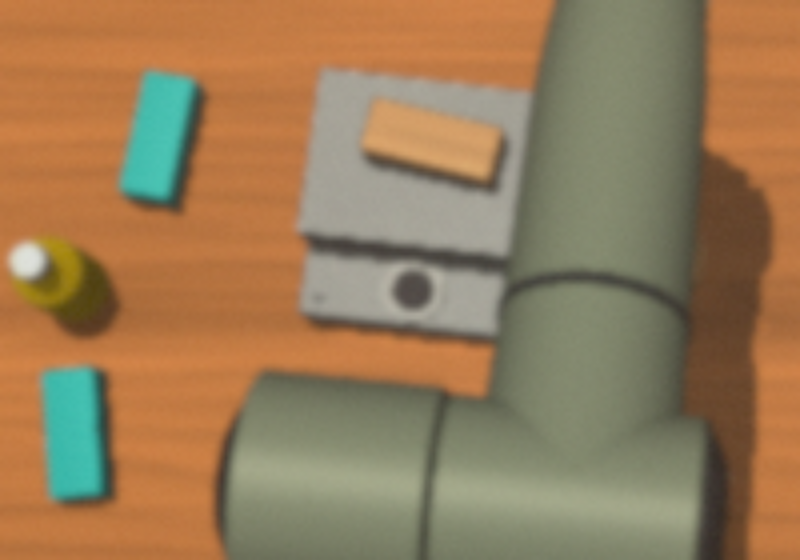

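The block is still in place at crop (432,140), undisturbed. The pads sit farther back when open, so I regrip lower and check the force before lifting.

```bash
python3 -m pendant '[[[0.79,-0.46,0,0,0,0,-1],[0.79,-0.46,0,0,0,0,-1],[0.79,-0.46,0,0,0,0,-1],[0.79,-0.46,0,0,0,0,-1],[0.79,-0.46,0,0,0,0,-1]]]' 30
python3 -m pendant '[[[0,0,0.5,0,0,0,-1],[0,0,0.5,0,0,0,-1],[0,0,0.43,0,0,0,-1],[0,0,0,0,0,0,0.6],[0,0,0,0,0,0,0.6]]]'
python3 -m pendant '[[[0,0,0,0,0,0,0.6],[0,0,0,0,0,0,0.6],[0,0,0,0,0,0,0.6]]]'
```

```text
time: 4.2
ee_pos: [0.5865, 0.1972, 0.159]
ee_rot: [[0.231, 0.973, 0.003], [0.973, -0.231, 0.001], [0.001, 0.003, -1.0]]
contact_force: [0.4, -0.4, -0.4]
gripper_width: 0.996
finger_force: 0.0
time: 4.7
ee_pos: [0.5867, 0.1958, 0.1011]
ee_rot: [[0.231, 0.973, 0.001], [0.973, -0.231, 0.0], [0.001, 0.001, -1.0]]
contact_force: [-0.3, -0.3, 0.6]
gripper_width: 0.696
finger_force: 0.0
time: 5.0
ee_pos: [0.5875, 0.1958, 0.1018]
ee_rot: [[0.231, 0.973, 0.003], [0.973, -0.231, 0.001], [0.002, 0.003, -1.0]]
contact_force: [-0.1, -0.3, 5.5]
gripper_width: 0.524
finger_force: 32.4
```

```bash
python3 -m pendant '[[[0,0,-0.2,0,0,0,0.6],[0,0,-0.5,0,0,0,0.6],[0,0,-0.5,0,0,0,0.6]]]'
python3 -m pendant '[[[-0.79,0.46,0,0,0,0,0.6],[-0.79,0.46,0,0,0,0,0.6],[-0.79,0.46,0,0,0,0,0.6],[-0.79,0.46,0,0,0,0,0.6],[-0.79,0.46,0,0,0,0,0.6]]]'
python3 -m pendant '[[[0,0,0.8,0,0,0,0.6],[0,0,0.8,0,0,0,0.6],[0,0,0.8,0,0,0,0.6],[0,0,0.8,0,0,0,0.6]]]'
```

```text
time: 5.3
ee_pos: [0.5854, 0.1953, 0.1482]
ee_rot: [[0.231, 0.973, -0.002], [0.973, -0.231, -0.0], [-0.001, -0.001, -1.0]]
contact_force: [0.8, -0.4, -1.9]
gripper_width: 0.53
finger_force: 31.6
time: 5.8
ee_pos: [0.6392, 0.0191, 0.1482]
ee_rot: [[0.231, 0.973, -0.0], [0.973, -0.231, 0.0], [0.0, -0.0, -1.0]]
contact_force: [0.3, -0.4, -2.1]
gripper_width: 0.527
finger_force: 31.6
time: 6.2
ee_pos: [0.639, 0.0202, 0.019]
ee_rot: [[0.232, 0.973, 0.0], [0.973, -0.232, -0.0], [0.0, 0.0, -1.0]]
contact_force: [1.4, 1.3, -1.0]
gripper_width: 0.531
finger_force: 31.6
```

```bash
python3 -m pendant '[[[0,0,0.3,0,0,0,0.6],[0,0,0.1,0,0,0,0.6],[0,0,0.06,0,0,0,0.6],[0,0,0,0,0,0,-1],[0,0,0,0,0,0,-1]]]'
python3 -m pendant '[[[0,0,0,0,0,0,-1],[0,0,-0.5,0,0,0,-1],[0,0,-1,0,0,0,-1],[0,0,-1,0,0,0,-1],[0,0,-1,0,0,0,1]]]'
python3 - <<'E'
from h import *
# case frame: centre (.544,.209), yaw -6.4
c=np.array([.544,.209]); a=np.radians(-6.4); x=np.array([np.cos(a),np.sin(a)])
b=np.array([.4735,.2155]); print("button from case",c-.07*x)
t=b+.004*x
R=down(-6.4,-24)
p,R1=go([*t,.12],R); p,R1=go([*t,.075],R,p,R)
E
```

```text
time: 6.7
ee_pos: [0.6406, 0.0204, 0.0033]
ee_rot: [[0.231, 0.973, 0.003], [0.973, -0.231, -0.0], [0.0, 0.003, -1.0]]
contact_force: [0.4, 0.8, -0.5]
gripper_width: 0.857
finger_force: 0.0
time: 7.2
ee_pos: [0.6391, 0.0206, 0.1437]
ee_rot: [[0.231, 0.973, 0.001], [0.973, -0.231, -0.0], [0.0, 0.001, -1.0]]
contact_force: [1.3, 0.6, -0.1]
gripper_width: 0.859
finger_force: 0.0
button from case [0.47443625 0.21680283]
n 7 row [0.579, -0.703, -0.039] [-0.854, 0.052, -0.245]
n 2 row [0.0, -0.229, 0.514] [0.0, 0.0, 0.0]
```

```bash
python3 -m pendant '[[[0.58,-0.7,-0.04,-0.86,0.05,-0.25,1],[0.58,-0.7,-0.04,-0.86,0.05,-0.25,1],[0.58,-0.7,-0.04,-0.86,0.05,-0.25,1],[0.58,-0.7,-0.04,-0.86,0.05,-0.25,1],[0.58,-0.7,-0.04,-0.86,0.05,-0.25,1]]]' >/dev/null
python3 -m pendant '[[[0.58,-0.7,-0.04,-0.86,0.05,-0.25,1],[0.58,-0.7,-0.04,-0.86,0.05,-0.25,1]]]'
python3 - <<'E'
from h import *
m=arm.camera_model("wrist"); im,d=arm.read_camera("wrist"); cv2.imwrite("pics/w2.png",im)
g=im.max(2); 
for uv in []: pass
top,dt=arm.read_camera("top"); P=cloud("top",dt)
k=np.zeros(dt.shape,bool);k[150:250,240:330]=1;k&=(P[...,2]>.025)&(P[...,2]<.06)&(P[...,0]>.57);print("block",k.sum(),rect(P[k]) if k.any() else 0)
t=np.array([.4735,.2155])+.004*np.array([.994,-.111])
R=down(-6.4,-24)
p,R1=go([*t,.075],R); p,R1=go([*t,.050],R,p,R)
E
```

```text
time: 7.9
ee_pos: [0.4778, 0.2163, 0.1196]
ee_rot: [[0.109, 0.905, 0.411], [0.994, -0.1, -0.044], [0.001, 0.413, -0.911]]
contact_force: [0.5, 0.6, -0.5]
gripper_width: -0.003
finger_force: 0.0
block 499 (array([645.2, -18.2]), array([ 87. , 286.5]), 14.1)
n 2 row [-0.015, -0.134, 0.498] [-0.019, -0.008, 0.072]
n 2 row [0.0, -0.127, 0.285] [0.0, 0.0, 0.0]
```

View pics/w2.png

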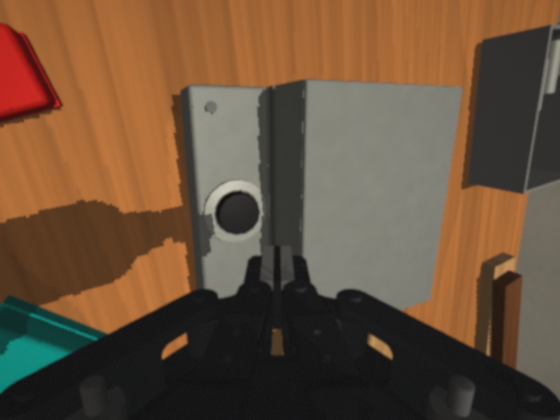

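Lid clear, button visible at (237,212), shut fingertips at (278,262). Checking the button point by ray.

Run:
```python
from h import *
print(ray("wrist",[237,212],.056))
R=down(-6.4,-24); go([.4775,.2155,.075],R)
```

```text
[[0.46431747 0.21945181 0.056     ]]
n 2 row [-0.009, -0.134, 0.498] [-0.019, -0.008, 0.072]
```

```bash
python3 -m pendant '[[[0,-0.17,0.48,0,0,0,1],[0,-0.17,0.48,0,0,0,1],[0,-0.11,0.25,0,0,0,1],[0,0,0,0,0,0,1]]]'
python3 -m pendant '[[[0,-0.05,0.11,0,0,0,1],[0,-0.05,0.11,0,0,0,1],[0,0,0,0,0,0,1]]]'
```

```text
time: 8.4
ee_pos: [0.4811, 0.214, 0.0657]
ee_rot: [[0.11, 0.908, 0.404], [0.994, -0.1, -0.047], [-0.003, 0.407, -0.913]]
contact_force: [0.5, 0.2, 0.7]
gripper_width: 0.003
finger_force: 0.0
time: 8.7
ee_pos: [0.4814, 0.2145, 0.0568]
ee_rot: [[0.11, 0.907, 0.406], [0.994, -0.1, -0.046], [-0.002, 0.408, -0.913]]
contact_force: [-0.3, -0.5, -0.0]
gripper_width: -0.002
finger_force: 0.0
```

```bash
python3 -m pendant '[[[0.05,-0.16,-0.07,0,0,0,1],[0,-0.06,0.14,0,0,0,1],[0,0,0,0,0,0,1]]]'
python3 -m pendant '[[[0,-0.04,0.09,0,0,0,1],[0,0,0,0,0,0,1]]]'
```

```text
time: 9.0
ee_pos: [0.4739, 0.2173, 0.0501]
ee_rot: [[0.109, 0.908, 0.405], [0.994, -0.099, -0.046], [-0.002, 0.408, -0.913]]
contact_force: [0.4, 0.5, -0.2]
gripper_width: 0.002
finger_force: 0.0
time: 9.2
ee_pos: [0.4744, 0.2172, 0.0462]
ee_rot: [[0.109, 0.908, 0.405], [0.994, -0.099, -0.046], [-0.002, 0.408, -0.913]]
contact_force: [0.4, -0.2, 0.2]
gripper_width: -0.001
finger_force: 0.0
```

No contact though the tip is below the button's height, so the tip must be beside it. Look.

Run:
```python
from h import *
m=arm.camera_model("wrist"); im,d=arm.read_camera("wrist"); cv2.imwrite("pics/w3.png",im)
print(np.round(m["T"][:3,3],3)); P=cloud("wrist",d,m)
for u,v in [(160,150),(200,200),(237,212),(237,225),(215,212),(240,180),(278,262)]: print(u,v,np.round(P[v,u],3))
```

```text
[0.412 0.296 0.202]
160 150 [ 0.423  0.275 -0.   ]
200 200 [ 0.441  0.238 -0.002]
237 212 [0.453 0.24  0.043]
237 225 [0.452 0.233 0.044]
215 212 [0.446 0.233 0.014]
240 180 [0.457 0.258 0.043]
278 262 [0.455 0.231 0.092]
```

View pics/w3.png

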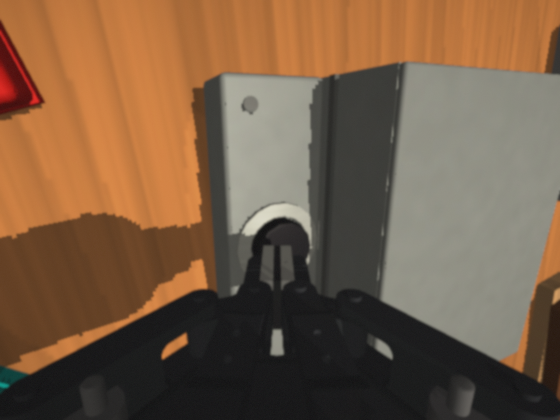

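Run:
```python
from h import *
m=arm.camera_model("wrist"); d=arm.read_camera("wrist")[1]; P=cloud("wrist",d,m)
print("button ctr",ray("wrist",[[281,243],[281,220],[253,243],[310,243]],.056))
for u,v in [(281,228),(270,235),(295,235),(300,240),(305,230),(278,205),(270,250),(285,250)]: print(u,v,np.round(P[v,u],3))
T=np.linalg.inv(m["T"]); s=arm.state(); q=T@np.r_[s["ee_pos"],1]; print("TCP px",m["fx"]*q[0]/q[2]+m["cx"],m["fy"]*q[1]/q[2]+m["cy"])
print(s["ee_pos"],s["contact_force"])
```

```text
button ctr [[0.47244466 0.22036414 0.056     ]
 [0.47388347 0.23396836 0.056     ]
 [0.45621253 0.22507664 0.056     ]
 [0.49083583 0.21502483 0.056     ]]
281 228 [0.474 0.229 0.055]
270 235 [0.466 0.227 0.056]
295 235 [0.481 0.223 0.056]
300 240 [0.484 0.219 0.056]
305 230 [0.493 0.22  0.047]
278 205 [0.477 0.239 0.046]
270 250 [0.457 0.23  0.079]
285 250 [0.463 0.23  0.082]
TCP px 278.3506879532356 240.99550726287922
[0.47458435 0.21727014 0.04654383] [ 0.2592364  -0.80724736  0.28589165]
```

Run:
```python
from h import *
m=arm.camera_model("wrist"); d=arm.read_camera("wrist")[1]; P=cloud("wrist",d,m); s=arm.state(); R=s["ee_rot"];T=np.linalg.inv(m["T"])
for k in (0,.01,.02,.03,.04,.05):
    for w in (0,.011):
        q=T[:3]@np.r_[s["ee_pos"]-k*R[:,2]+w*R[:,0],1]; print(k,w,np.round([m["fx"]*q[0]/q[2]+m["cx"],m["fy"]*q[1]/q[2]+m["cy"]],0),end=" ")
print()
for v in range(238,300,5): print(v,[np.round(R.T@(P[v,u]-s["ee_pos"])*1000).tolist() for u in (268,287)])
```

```text
0 0 [278. 241.] 0 0.011 [278. 224.] 0.01 0 [278. 248.] 0.01 0.011 [278. 230.] 0.02 0 [278. 256.] 0.02 0.011 [278. 236.] 0.03 0 [279. 264.] 0.03 0.011 [279. 244.] 0.04 0 [279. 274.] 0.04 0.011 [279. 253.] 0.05 0 [279. 285.] 0.05 0.011 [279. 262.] 
238 [[7.0, -6.0, -12.0], [5.0, 5.0, -7.0]]
243 [[3.0, -6.0, -11.0], [2.0, 5.0, -7.0]]
248 [[11.0, -5.0, -35.0], [11.0, 4.0, -35.0]]
253 [[11.0, -5.0, -41.0], [11.0, 4.0, -41.0]]
258 [[11.0, -5.0, -47.0], [11.0, 4.0, -46.0]]
263 [[11.0, -5.0, -51.0], [11.0, 3.0, -50.0]]
268 [[11.0, -5.0, -55.0], [11.0, 3.0, -55.0]]
273 [[12.0, -4.0, -60.0], [11.0, 3.0, -60.0]]
278 [[11.0, -4.0, -64.0], [12.0, 3.0, -64.0]]
283 [[10.0, -4.0, -66.0], [12.0, 3.0, -69.0]]
288 [[12.0, -4.0, -72.0], [12.0, 3.0, -72.0]]
293 [[12.0, -4.0, -76.0], [12.0, 3.0, -76.0]]
298 [[13.0, -4.0, -80.0], [12.0, 3.0, -79.0]]
```

The wrist depth shows the shut fingertips end about 32 mm short of the reported TCP, which also explains the shallow first grasp on the block. I work from the real tip from here on.

```bash
python3 -c "
from plant import arm; print(arm.pinch_z)"
python3 -m pendant '[[[0,0.28,0.12,0,0,0,1],[0,-0.1,0.22,0,0,0,1],[0,-0.08,0.18,0,0,0,1],[0,0,0,0,0,0,1]]]'
python3 -m pendant '[[[0,-0.05,0.12,0,0,0,1],[0,0,0,0,0,0,1]]]'
```

```text
0.0187
time: 9.75
ee_pos: [0.4877, 0.216, 0.0289]
ee_rot: [[0.11, 0.907, 0.407], [0.994, -0.1, -0.046], [-0.001, 0.41, -0.912]]
contact_force: [1.6, 0.3, 2.1]
gripper_width: -0.003
finger_force: 0.8
time: 9.95
ee_pos: [0.4876, 0.2161, 0.0244]
ee_rot: [[0.11, 0.907, 0.407], [0.994, -0.099, -0.046], [-0.001, 0.41, -0.912]]
contact_force: [1.3, 0.1, 5.3]
gripper_width: -0.006
finger_force: 2.6
```

Contact at the button, now finishing the press.

```bash
python3 -m pendant '[[[0,-0.04,0.08,0,0,0,1],[0,0,0,0,0,0,1],[0,0,0,0,0,0,1]]]'
python3 - <<'E'
from h import *
d=arm.read_camera("top")[1]; P=cloud("top",d)
Q=P[150:235,190:262].reshape(-1,3); print("max z",np.round(np.percentile(Q[:,2],[50,90,99]),3))
E
```

```text
time: 10.25
ee_pos: [0.4881, 0.2162, 0.0233]
ee_rot: [[0.109, 0.905, 0.41], [0.994, -0.099, -0.047], [-0.002, 0.413, -0.911]]
contact_force: [-12.0, -1.0, 30.2]
gripper_width: 0.0
finger_force: 15.4
max z [0.041 0.157 0.271]
```

```bash
python3 -m pendant '[[[0,0,-0.5,0,0,0,1],[0,0,-1,0,0,0,1],[0,0,-1,0,0,0,1],[0,0,-1,0,0,0,1],[0,0,-1,0,0,0,0.2]]]'
python3 - <<'E'
from h import *
go([.54,.19,.27],down(-6.4))
E
```

```text
time: 10.8
ee_pos: [0.4114, 0.2236, 0.1852]
ee_rot: [[0.109, 0.908, 0.403], [0.994, -0.099, -0.047], [-0.003, 0.406, -0.914]]
contact_force: [0.4, 1.2, 0.2]
gripper_width: 0.154
finger_force: 0.0
n 7 row [-0.069, 0.532, -0.184] [0.856, 0.005, 0.006]
```

```bash
python3 -m pendant '[[[-0.07,0.53,-0.18,0.86,0,0,0.2],[-0.07,0.53,-0.18,0.86,0,0,0.2],[-0.07,0.53,-0.18,0.86,0,0,0.2],[-0.07,0.53,-0.18,0.86,0,0,0.2],[-0.07,0.53,-0.18,0.86,0,0,0.2]]]' >/dev/null
python3 -m pendant '[[[-0.07,0.53,-0.18,0.86,0,0,0.2],[-0.07,0.53,-0.18,0.86,0,0,0.2],[0,0,0,0,0,0,0.2]]]'
python3 - <<'E'
from h import *
m=arm.camera_model("wrist"); im,d=arm.read_camera("wrist"); cv2.imwrite("pics/w4.png",im); np.save("w4.npy",d); np.save("w4T.npy",m["T"])
P=cloud("wrist",d,m)
k=(P[...,2]>.066)&(P[...,2]<.105)&(P[...,0]>.52)&(P[...,0]<.62)&(P[...,1]>.11)&(P[...,1]<.31)&(d>0)
n,l,st,c=cv2.connectedComponentsWithStats(k.astype(np.uint8))
for i in range(1,n):
    if st[i,4]>40: q=P[l==i]; print(st[i],rect(q),np.round(np.percentile(q[:,2],[50,98]),3))
E
```

```text
time: 11.6
ee_pos: [0.5449, 0.1893, 0.2671]
ee_rot: [[0.112, 0.994, -0.002], [0.994, -0.112, -0.002], [-0.003, -0.002, -1.0]]
contact_force: [-0.5, -0.1, -1.2]
gripper_width: 0.4
finger_force: 0.0
[293 102  18  19 264] (array([579.9, 262.3]), array([19.1, 19. ]), 28.1) [0.079 0.081]
[287 150  28  28 598] (array([573.1, 204.9]), array([30.5, 31. ]), 39.9) [0.089 0.091]
[277 200  48  22 691] (array([567.6, 147.3]), array([55.7, 12.1]), 3.7) [0.09  0.093]
```

View pics/w4.png

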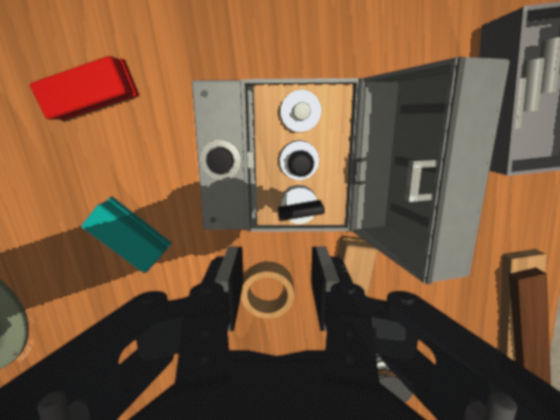

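Lid is open. Fittings, with matching heights: plain post at (302,110), round knob at (300,160), bar handle at (301,210), whose outline is 56x12 mm with its top at 92 mm. The bar-handled one is the stop.

Run:
```python
from h import *
go([.5676,.1473,.15],down(93.7),n=25)
```

```text
n 25 row [-0.055, -0.011, 0.117] [-0.002, -0.0, -1.001]
```

```bash
python3 -m pendant '[[[-0.055,-0.01,0.117,0,0,-1,0.2],[-0.055,-0.01,0.117,0,0,-1,0.2],[-0.055,-0.01,0.117,0,0,-1,0.2],[-0.055,-0.01,0.117,0,0,-1,0.2],[-0.055,-0.01,0.117,0,0,-1,0.2]]]' 40 >/dev/null
python3 -m pendant '[[[-0.055,-0.01,0.117,0,0,-1,0.2],[-0.055,-0.01,0.117,0,0,-1,0.2],[-0.055,-0.01,0.117,0,0,-1,0.2],[-0.055,-0.01,0.117,0,0,-1,0.2],[-0.055,-0.01,0.117,0,0,-1,0.2]]]' >/dev/null
python3 -m pendant '[[[-0.055,-0.01,0.117,0,0,-1,0.2],[-0.055,-0.01,0.117,0,0,-1,0.2],[-0.055,-0.01,0.117,0,0,-1,0.2],[-0.055,-0.01,0.117,0,0,-1,0.2],[-0.055,-0.01,0.117,0,0,-1,0.2]]]' >/dev/null
python3 -m pendant '[[[-0.055,-0.01,0.117,0,0,-1,0.2],[-0.055,-0.01,0.117,0,0,-1,0.2],[-0.055,-0.01,0.117,0,0,-1,0.2],[-0.055,-0.01,0.117,0,0,-1,0.2],[-0.055,-0.01,0.117,0,0,-1,0.2]]]' >/dev/null
python3 -m pendant '[[[-0.055,-0.01,0.117,0,0,-1,0.2],[-0.055,-0.01,0.117,0,0,-1,0.2],[-0.055,-0.01,0.117,0,0,-1,0.2],[-0.055,-0.01,0.117,0,0,-1,0.2],[-0.055,-0.01,0.117,0,0,-1,0.2]]]'
python3 - <<'E'
from h import *
go([.5676,.1473,.15],down(93.7)); go([.5676,.1473,.031],down(93.7))
m=arm.camera_model("wrist"); im,d=arm.read_camera("wrist"); cv2.imwrite("pics/w5.png",im)
P=cloud("wrist",d,m)
k=(P[...,2]>.066)&(P[...,2]<.105)&(P[...,0]>.52)&(P[...,0]<.62)&(P[...,1]>.11)&(P[...,1]<.18)&(d>0)
n,l,st,c=cv2.connectedComponentsWithStats(k.astype(np.uint8))
for i in range(1,n):
    if st[i,4]>40: q=P[l==i]; print(st[i],rect(q),np.round(np.percentile(q[:,2],[50,98]),3))
E
```

```text
time: 14.15
ee_pos: [0.5651, 0.149, 0.151]
ee_rot: [[-0.998, -0.069, -0.002], [-0.069, 0.998, -0.002], [0.002, -0.002, -1.0]]
contact_force: [-0.5, -0.4, -0.2]
gripper_width: 0.401
finger_force: 0.0
n 2 row [-0.029, -0.023, 0.013] [-0.012, -0.012, 0.03]
n 4 row [-0.015, -0.011, 0.75] [-0.006, -0.006, 0.015]
[ 266  175   16   73 1090] (array([568.1, 147.1]), array([55.8, 12. ]), 3.7) [0.091 0.093]
```

```bash
python3 -m pendant '[[[-0.06,-0.05,0.5,0,0,0,0.2],[0,0,0.8,0,0,0,0.2],[0,0,0.8,0,0,0,0.2],[0,0,0.6,0,0,0,0.2],[0,0,0.3,0,0,0,0.2]]]' 40
python3 -m pendant '[[[0,0,0,0,0,0,1],[0,0,0,0,0,0,1],[0,0,0,0,0,0,1],[0,0,0,0,0,0,1]]]'
```

```text
time: 14.7
ee_pos: [0.5665, 0.1466, 0.0299]
ee_rot: [[-0.998, -0.065, -0.005], [-0.065, 0.998, -0.002], [0.005, -0.002, -1.0]]
contact_force: [-24.8, -4.1, 100.1]
gripper_width: 0.403
finger_force: 55.0
time: 15.1
ee_pos: [0.5694, 0.1468, 0.0323]
ee_rot: [[-0.998, -0.065, -0.0], [-0.065, 0.998, -0.001], [0.0, -0.001, -1.0]]
contact_force: [-2.8, 0.2, 5.2]
gripper_width: 0.13
finger_force: 43.5
```

```bash
python3 -m pendant '[[[0,0,-0.3,0,0,0,1],[0,0,-0.6,0,0,0,1],[0,0,-1,0,0,0,1],[0,0,-0.9,0,0,0,1]]]'
python3 - <<'E'
from h import *
go([.473,-.226,.15],down(105))
m=arm.camera_model("wrist"); im,d=arm.read_camera("wrist"); P=cloud("wrist",d,m)
E
```

```text
time: 15.5
ee_pos: [0.5699, 0.1464, 0.1453]
ee_rot: [[-0.998, -0.064, 0.0], [-0.064, 0.998, -0.002], [0.0, -0.002, -1.0]]
contact_force: [1.1, 0.4, -2.0]
gripper_width: 0.132
finger_force: 42.4
n 10 row [0.382, -0.885, -0.011] [-0.003, -0.0, -0.283]
```

```bash
python3 -m pendant '[[[0.38,-0.885,-0.01,0,0,-0.28,1],[0.38,-0.885,-0.01,0,0,-0.28,1],[0.38,-0.885,-0.01,0,0,-0.28,1],[0.38,-0.885,-0.01,0,0,-0.28,1],[0.38,-0.885,-0.01,0,0,-0.28,1]]]' >/dev/null
python3 -m pendant '[[[0.38,-0.885,-0.01,0,0,-0.28,1],[0.38,-0.885,-0.01,0,0,-0.28,1],[0.38,-0.885,-0.01,0,0,-0.28,1],[0.38,-0.885,-0.01,0,0,-0.28,1],[0.38,-0.885,-0.01,0,0,-0.28,1]]]'
python3 - <<'E'
from h import *
m=arm.camera_model("wrist"); im,d=arm.read_camera("wrist"); cv2.imwrite("pics/w6.png",im); np.save("w6.npy",d); np.save("w6T.npy",m["T"])
P=cloud("wrist",d,m); print(np.round(m["T"],3).tolist())
near=(abs(P[...,0]-.5)<.3)&(P[...,1]<-.08)&(P[...,1]>-.36)&(d>0)
k=near&(P[...,2]>.022)&(P[...,2]<.035); print("rail top",k.sum(),rect(P[k]))
k=near&(P[...,2]>.037)&(P[...,2]<.065); print("sample",k.sum(),rect(P[k]))
E
```

```text
time: 16.55
ee_pos: [0.4734, -0.2275, 0.1489]
ee_rot: [[-0.966, -0.258, 0.001], [-0.258, 0.966, -0.002], [-0.0, -0.002, -1.0]]
contact_force: [0.4, -0.0, -2.1]
gripper_width: 0.137
finger_force: 42.4
[[-0.257, 0.927, 0.271, 0.404], [0.966, 0.248, 0.07, -0.245], [-0.002, 0.28, -0.96, 0.32], [0.0, 0.0, 0.0, 1.0]]
rail top 7689 (array([ 426.5, -240.7]), array([149.9,  64.2]), 15.0)
sample 458 (array([ 630.3, -185.8]), array([33.2, 44.4]), 16.0)
```

View pics/w6.png

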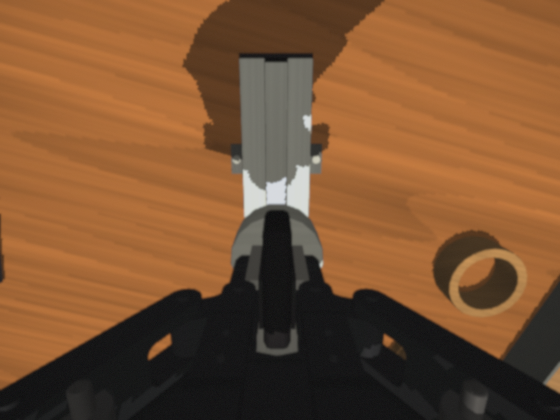

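Rail's free slot runs up the picture at columns 265-288, with the stop held over it and its collar ringed at (277,240). Rail 64 mm wide at 15.0 degrees, as expected. Now the slot centre, the held offset and the tail.

Run:
```python
from h import *
m=arm.camera_model("wrist"); d=np.load("w6.npy"); m["T"]=np.load("w6T.npy"); P=cloud("wrist",d,m)
a=np.radians(15); x=np.array([np.cos(a),np.sin(a)]); y=np.array([-x[1],x[0]]); o=np.array([.4265,-.2407])
s=(P[...,:2]-o)@x*1000; t=(P[...,:2]-o)@y*1000
ok=(d>0)&(abs(s)<65)&(abs(t)<40)
k=ok&(P[...,2]<.022)&(abs(t)<16)
for lo in(-60,-30,0,30): 
    j=k&(s>=lo)&(s<lo+30); r=ok&(P[...,2]>.024)&(P[...,2]<.032)&(s>=lo)&(s<lo+30); print("slot",lo,j.sum(),np.round(np.percentile(t[j],[2,50,98]),1) if j.any() else "", "rail",np.round(np.percentile(t[r],[1,99]),1))
st=arm.state(); R=st["ee_rot"]; Q=(P-st["ee_pos"])@R*1000
h=(d>0)&(abs(Q[...,0])<35)&(abs(Q[...,1])<30)
c=h&(Q[...,2]>-40)&(Q[...,2]<20); 
print("z hist",np.histogram(Q[...,2][c],bins=range(-40,21,4)))
# top view tail
im=cv2.imread("pics/top0.png"); g=im.astype(int).max(2)
for tt in(-.02,.02):
  T=arm.camera_model("top"); Ti=np.linalg.inv(T["T"]); v=[]
  for ss in np.arange(.04,.12,.004):
    q=Ti@np.r_[o+x*ss+y*tt,.040,1]; u=[T["fx"]*q[0]/q[2]+T["cx"],T["fy"]*q[1]/q[2]+T["cy"]]
    v.append((round(ss*1000),int(cv2.getRectSubPix(im,(1,1),u).max())))
  print(v)
```

```text
slot -60 741 [-10.1  -0.5   9.9] rail [-31.4  31.4]
slot -30 678 [-10.5   0.3  10.1] rail [-31.4  31.5]
slot 0 630 [-9.9  0.2 10.3] rail [-31.4  31.3]
slot 30 561 [-10.2   0.1   9.5] rail [-31.5  31.3]
z hist (array([ 224,  169,   80, 1606,  124,  119,  143,  143,  112,    2,    0,
          0,    0,    0,    0]), array([-40, -36, -32, -28, -24, -20, -16, -12,  -8,  -4,   0,   4,   8,
        12,  16,  20]))
[(40, 223), (44, 224), (48, 224), (52, 224), (56, 224), (60, 224), (64, 224), (68, 224), (72, 224), (76, 224), (80, 217), (84, 184), (88, 138), (92, 120), (96, 121), (100, 119), (104, 120), (108, 121), (112, 119), (116, 119)]
[(40, 224), (44, 224), (48, 224), (52, 224), (56, 224), (60, 224), (64, 224), (68, 224), (72, 223), (76, 224), (80, 218), (84, 190), (88, 143), (92, 121), (96, 119), (100, 120), (104, 119), (108, 119), (112, 118), (116, 118)]
```

Run:
```python
from h import *
m=arm.camera_model("wrist"); d=np.load("w6.npy"); m["T"]=np.load("w6T.npy"); P=cloud("wrist",d,m)
st=arm.state(); R=st["ee_rot"]; Q=(P-st["ee_pos"])@R*1000
c=(d>0)&(abs(Q[...,0])<35)&(abs(Q[...,1])<30)&(Q[...,2]>-29)&(Q[...,2]<-3)
print("collar",cv2.minEnclosingCircle(np.float32(Q[c][:,:2])))
h=(d>0)&(abs(Q[...,0])<35)&(abs(Q[...,1])<10)&(Q[...,2]>-64)&(Q[...,2]<-54)
print("handle",h.sum(),rect(Q[h]/1000),np.median(Q[h][:,2]))
R1=down(105); p=np.array([.4758,-.2275])-.0013*R1[:2,0]
q,_=go([*p,.06],R1)
```

```text
collar ((-0.13464370369911194, 6.512117385864258), 23.860065460205078)
handle 3095 (array([-0.3,  0. ]), array([55.4, 20. ]), 0.0) -58.79780444616024
n 3 row [-0.047, 0.049, 0.742] [-0.039, -0.007, -0.027]
```

Collar in the picture spans columns 232-323, centred at 277.5 on the tool axis, so the lateral offset is about 0 (the 6.5 is from the partial outline). Lowering.

```bash
python3 -m pendant '[[[-0.05,0.05,0.74,0,0,0,1],[-0.05,0.05,0.74,0,0,0,1],[-0.05,0.05,0.6,0,0,0,1],[0,0,0,0,0,0,1]]]'
python3 - <<'E'
from h import *
R1=down(105)
p=np.array([.4758,-.2275])-.0005*R1[:2,0]; go([*p,.045],R1,n=1); go([*p,.025],R1,n=1)
a=np.radians(15); s=arm.state()["ee_pos"][:2]-[.4265,-.2407]; print("along",s@[np.cos(a),np.sin(a)],"across",s@[-np.sin(a),np.cos(a)])
E
```

```text
time: 17.0
ee_pos: [0.4757, -0.2169, 0.0624]
ee_rot: [[-0.966, -0.257, -0.005], [-0.257, 0.966, 0.001], [0.004, 0.003, -1.0]]
contact_force: [0.0, 0.3, -1.0]
gripper_width: 0.132
finger_force: 42.4
n 1 row [0.051, -0.258, 0.435] [0.038, -0.062, -0.023]
n 1 row [0.049, -0.259, 0.935] [0.038, -0.062, -0.023]
along 0.05365901261772138 across 0.010264456125017231
```

Run:
```python
from h import *
for i in range(3):
    s=arm.state(); print(s["time"],s["ee_pos"],np.round(s["dq"],3),s["contact_force"])
    m=arm.camera_model("wrist"); print(np.round(m["T"][:3,3],4)); arm.read_camera("wrist")
```

```text
17.0 [ 0.47567399 -0.21689732  0.0624176 ] [-0.002 -0.043  0.053  0.063 -0.003 -0.006] [ 0.0293695   0.30728554 -1.03316261]
[ 0.4073 -0.2349  0.2334]
17.05 [ 0.47687444 -0.21774441  0.06421402] [-0.001 -0.034  0.043  0.016 -0.003 -0.002] [ 0.37471351 -0.52554091 -1.44524186]
[ 0.4081 -0.2355  0.2351]
17.1 [ 0.47805751 -0.21853061  0.06547264] [-0.002 -0.022  0.027 -0.    -0.    -0.001] [ 0.3891982   0.05780797 -1.02903061]
[ 0.4089 -0.2361  0.2362]
```

The arm is still settling, so I wait and then re-measure.

```bash
python3 -m pendant '[[[0,0,0,0,0,0,1],[0,0,0,0,0,0,1],[0,0,0,0,0,0,1],[0,0,0,0,0,0,1],[0,0,0,0,0,0,1]]]'
python3 - <<'E'
from h import *
m=arm.camera_model("wrist"); im,d=arm.read_camera("wrist"); P=cloud("wrist",d,m)
a=np.radians(15); x=np.array([np.cos(a),np.sin(a)]); y=np.array([-x[1],x[0]]); o=np.array([.4265,-.2407])
st=arm.state(); print(st["ee_pos"]); r=st["ee_pos"][:2]-o; print("TCP along,across",r@x*1000,r@y*1000)
s=(P[...,:2]-o)@x*1000; t=(P[...,:2]-o)@y*1000
j=(d>0)&(abs(t)<40)&(P[...,2]>.024)&(P[...,2]<.032)&(s>-60)&(s<10); print("rail",j.sum(),np.percentile(t[j],[1,99]))
R=st["ee_rot"]; Q=(P-st["ee_pos"])@R*1000
b=(d>0)&(abs(Q[...,0]-20)<12)&(abs(Q[...,1])<30)&(Q[...,2]>-30)&(Q[...,2]<-22); print("collar y",np.percentile(Q[b][:,1],[1,99]),"xmax",Q[b][:,0].max(),b.sum(),"handed z",np.median(Q[b][:,2]))
R1=down(105); p=o+.051*x; go([*p,.047],R1,n=1)
E
```

```text
time: 17.65
ee_pos: [0.4781, -0.2186, 0.0653]
ee_rot: [[-0.966, -0.257, 0.0], [-0.257, 0.966, -0.002], [0.0, -0.002, -1.0]]
contact_force: [0.1, 0.3, -2.2]
gripper_width: 0.134
finger_force: 42.4
[ 0.47812241 -0.21858624  0.06520354]
TCP along,across 55.58688022568722 7.999388245535421
rail 8011 [-31.33700715  31.47101758]
collar y [-20.68048122  21.37107707] xmax 28.39725369072741 1295 handed z -27.12551858591421
n 1 row [0.114, -0.199, 0.455] [-0.025, -0.001, -0.021]
```

```bash
python3 -m pendant '[[[0.11,-0.2,0.2,0,0,0,1],[0,0,0.15,0,0,0,1],[0,0,0,0,0,0,1],[0,0,0,0,0,0,1],[0,0,0,0,0,0,1]]]'
python3 - <<'E'
from h import *
a=np.radians(15); x=np.array([np.cos(a),np.sin(a)]); y=np.array([-x[1],x[0]]); o=np.array([.4265,-.2407])
st=arm.state(); r=st["ee_pos"][:2]-o; print("TCP along,across",r@x*1000,r@y*1000); go([*(o+.051*x),.030],down(105),n=1)
m=arm.camera_model("wrist"); im,d=arm.read_camera("wrist"); cv2.imwrite("pics/w7.png",im)
E
```

```text
time: 18.2
ee_pos: [0.4759, -0.2274, 0.051]
ee_rot: [[-0.966, -0.257, 0.0], [-0.257, 0.966, -0.001], [0.0, -0.001, -1.0]]
contact_force: [0.1, -0.2, -1.9]
gripper_width: 0.138
finger_force: 42.4
TCP along,across 51.151680622073314 0.03747306537289427
n 1 row [0.004, -0.0, 0.526] [-0.021, -0.003, -0.022]
```

```bash
python3 -m pendant '[[[0,0,0.15,0,0,0,1],[0,0,0.15,0,0,0,1],[0,0,0,0,0,0,1],[0,0,0,0,0,0,1]]]'
python3 -m pendant '[[[0,0,0.15,0,0,0,1],[0,0,0.1,0,0,0,1],[0,0,0,0,0,0,1],[0,0,0,0,0,0,1]]]'
```

```text
time: 18.65
ee_pos: [0.4756, -0.2272, 0.0387]
ee_rot: [[-0.966, -0.257, -0.0], [-0.257, 0.966, -0.001], [0.001, -0.001, -1.0]]
contact_force: [0.6, -0.5, -1.9]
gripper_width: 0.131
finger_force: 42.4
time: 19.05
ee_pos: [0.4758, -0.2274, 0.0289]
ee_rot: [[-0.966, -0.257, -0.0], [-0.257, 0.966, -0.001], [0.0, -0.001, -1.0]]
contact_force: [0.2, 0.8, -1.6]
gripper_width: 0.134
finger_force: 42.4
```

Foot is in the slot with no force. Down to contact.

```bash
python3 -m pendant '[[[0,0,0.08,0,0,0,1],[0,0,0,0,0,0,1],[0,0,0,0,0,0,1]]]'
python3 -m pendant '[[[0,0,0.03,0,0,0,1],[0,0,0,0,0,0,1],[0,0,0,0,0,0,1]]]'
```

```text
time: 19.35
ee_pos: [0.4759, -0.2275, 0.0259]
ee_rot: [[-0.966, -0.257, 0.0], [-0.257, 0.966, -0.002], [0.0, -0.002, -1.0]]
contact_force: [-0.1, -0.6, -1.3]
gripper_width: 0.134
finger_force: 42.4
time: 19.65
ee_pos: [0.4759, -0.2275, 0.0247]
ee_rot: [[-0.966, -0.257, 0.0], [-0.257, 0.966, -0.002], [0.0, -0.002, -1.0]]
contact_force: [0.1, -0.1, -2.7]
gripper_width: 0.13
finger_force: 42.4
```

```bash
python3 -m pendant '[[[0,0,0.03,0,0,0,1],[0,0,0,0,0,0,1],[0,0,0,0,0,0,1]]]'
```

```text
time: 19.95
ee_pos: [0.4761, -0.2277, 0.0243]
ee_rot: [[-0.966, -0.257, 0.001], [-0.257, 0.966, -0.002], [-0.0, -0.002, -1.0]]
contact_force: [-3.0, -0.4, 5.5]
gripper_width: 0.132
finger_force: 43.5
```

Seated. Quarter turn about the tool axis.

```bash
python3 -m pendant '[[[0,0,0,0,0,1,1],[0,0,0,0,0,1,1],[0,0,0,0,0,1,1],[0,0,0,0,0,1,1],[0,0,0,0,0,1,1]]]'
python3 -m pendant '[[[0,0,0,0,0,1,1],[0,0,0,0,0,1,1],[0,0,0,0,0,1,1],[0,0,0,0,0,1,1],[0,0,0,0,0,1,1]]]'
```

```text
time: 20.45
ee_pos: [0.4757, -0.2277, 0.0243]
ee_rot: [[-0.996, 0.091, 0.0], [0.091, 0.996, -0.002], [-0.0, -0.002, -1.0]]
contact_force: [-3.2, 0.9, 6.4]
gripper_width: 0.133
finger_force: 43.6
time: 20.95
ee_pos: [0.4759, -0.2277, 0.0243]
ee_rot: [[-0.904, 0.426, 0.0], [0.426, 0.904, -0.002], [-0.001, -0.002, -1.0]]
contact_force: [-2.1, -0.4, 5.8]
gripper_width: 0.134
finger_force: 43.5
```

```bash
python3 -m pendant '[[[0,0,0,0,0,1,1],[0,0,0,0,0,1,1],[0,0,0,0,0,1,1],[0,0,0,0,0,1,1],[0,0,0,0,0,1,1]]]'
python3 -m pendant '[[[0,0,0,0,0,1,1],[0,0,0,0,0,1,1],[0,0,0,0,0,1,1],[0,0,0,0,0,1,1],[0,0,0,0,0,1,1]]]'
python3 -m pendant '[[[0,0,0,0,0,1,1],[0,0,0,0,0,1,1],[0,0,0,0,0,0.5,1],[0,0,0,0,0,0,1],[0,0,0,0,0,0,1]]]'
```

```text
time: 21.45
ee_pos: [0.4761, -0.2277, 0.0243]
ee_rot: [[-0.704, 0.71, 0.001], [0.71, 0.704, -0.002], [-0.002, -0.001, -1.0]]
contact_force: [-1.7, 0.9, 4.9]
gripper_width: 0.137
finger_force: 43.5
time: 21.95
ee_pos: [0.4762, -0.2277, 0.0243]
ee_rot: [[-0.419, 0.908, 0.001], [0.908, 0.419, -0.002], [-0.002, 0.0, -1.0]]
contact_force: [-1.5, -0.4, 4.8]
gripper_width: 0.133
finger_force: 43.4
time: 22.45
ee_pos: [0.4763, -0.2278, 0.0242]
ee_rot: [[-0.258, 0.966, 0.001], [0.966, 0.258, -0.002], [-0.002, 0.001, -1.0]]
contact_force: [-2.4, -0.3, 5.9]
gripper_width: 0.135
finger_force: 43.6
```

Now at 15.0 degrees. Release, rise and look.

```bash
python3 -m pendant '[[[0,0,0,0,0,0,0.2],[0,0,0,0,0,0,0.2],[0,0,0,0,0,0,0.2],[0,0,-0.3,0,0,0,0.2],[0,0,-1,0,0,0,0.2]]]'
python3 -m pendant '[[[0,0,-1,0,0,0,0.2],[0,0,-1,0,0,0,0.2],[0.5,0,-1,0,0,0,0.2],[0.5,0,-1,0,0,0,0.2],[0,0,0,0,0,0,0.2]]]'
python3 -m pendant '[[[-0.8,-0.5,-0.5,0,0,0,0.2],[-0.8,-0.5,0,0,0,0,0.2],[0,0,0,0,0,0,0.2],[0,0,0,0,0,0,0.2],[0,0,0,0,0,0,0.2]]]'
python3 - <<'E'
from h import *
m=arm.camera_model("wrist"); im,d=arm.read_camera("wrist"); cv2.imwrite("pics/w8.png",im); P=cloud("wrist",d,m)
a=np.radians(15); x=np.array([np.cos(a),np.sin(a)]); y=np.array([-x[1],x[0]]); o=np.array([.4265,-.2407])
s=(P[...,:2]-o)@x*1000; t=(P[...,:2]-o)@y*1000; z=P[...,2]*1000
b=(d>0)&(abs(t)<45)&(s>0)&(s<80)
h=b&(z>76)&(z<92); print("handle",h.sum(),rect(P[h]),np.median(z[h]))
c=b&(z>46)&(z<57); print("collar s",np.percentile(s[c],[1,99]),np.median(z[c]))
k=(d>0)&(abs(t)<20)&(z>37)&(z<46)&(s>76)&(s<200); print("sample s",np.percentile(s[k],[1,99]),k.sum())
E
```

```text
time: 22.95
ee_pos: [0.4731, -0.2256, 0.0734]
ee_rot: [[-0.257, 0.966, -0.006], [0.966, 0.257, 0.002], [0.004, -0.005, -1.0]]
contact_force: [0.7, -0.1, -0.7]
gripper_width: 0.4
finger_force: 0.0
time: 23.45
ee_pos: [0.4677, -0.1883, 0.2419]
ee_rot: [[-0.259, 0.966, 0.009], [0.966, 0.259, -0.006], [-0.008, 0.007, -1.0]]
contact_force: [0.9, -1.6, -0.1]
gripper_width: 0.398
finger_force: 0.0
time: 23.95
ee_pos: [0.4431, -0.2598, 0.2551]
ee_rot: [[-0.258, 0.966, -0.001], [0.966, 0.258, -0.001], [-0.0, -0.001, -1.0]]
contact_force: [-0.6, 0.3, -0.5]
gripper_width: 0.404
finger_force: 0.0
handle 544 (array([ 475.4, -226.8]), array([12.1, 54.3]), 14.8) 83.14029538011228
collar s [27.9103996  73.55520273] 51.45862901904663
sample s [ 88.55835815 198.68349905] 2932
```

View pics/w8.png

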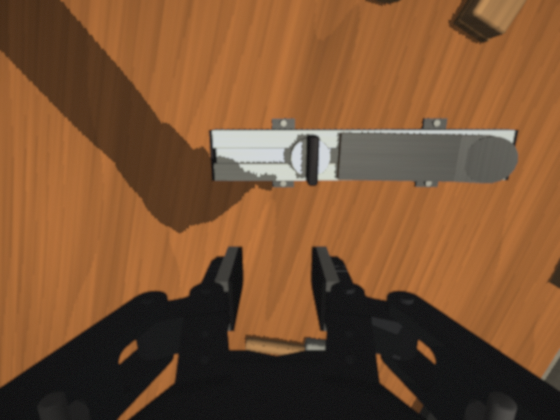

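The stop stands square across the rail at (312,160), 14.8 degrees, with its collar about 13 mm behind the tail and its top at 83 mm, so it is seated. The sample has not moved. Numeric check of the block, lid and fittings before handing in.

Run:
```python
from h import *
top,d=arm.read_camera("top"); P=cloud("top",d); z=P[...,2]
def B(x0,x1,y0,y1,z0,z1): return (d>0)&(P[...,0]>x0)&(P[...,0]<x1)&(P[...,1]>y0)&(P[...,1]<y1)&(z>z0)&(z<z1)
for n,b in dict(block=(.58,.71,-.06,.095,.025,.06),tape=(.45,.57,-.05,.06,.02,.06),lid=(.6,.8,.1,.32,.1,.25),knob=(.555,.6,.19,.22,.07,.1),post=(.56,.6,.25,.275,.066,.09),glue=(.43,.53,.46,.56,.03,.2)).items():
    k=B(*b); print(n,k.sum(),rect(P[k]) if k.sum()>4 else "",np.round(np.percentile(z[k],[50,99]),3) if k.any() else "")
```

```text
block 430 (array([637.,  20.]), array([109.7,  48.2]), 76.3) [0.039 0.05 ]
tape 202 (array([507.8,   8.1]), array([78.7, 75.5]), 1.1) [0.035 0.045]
lid 957 (array([692.1, 193.1]), array([192.2,  75.4]), 83.3) [0.179 0.192]
knob 68 (array([572.4, 204.9]), array([28.4, 29.4]), 65.2) [0.087 0.097]
post 34 (array([583.8, 263.2]), array([28.3, 16.7]), 4.1) [0.076 0.086]
glue 346 (array([477.5, 508.5]), array([53.6, 57.4]), 72.0) [0.103 0.154]
```

All in order.

```bash
python3 -c "
from plant import arm; print(arm.hand_in())"
```

```text
the job is handed in; nothing more can be done
None
```

Job handed in at about 24 s: the block lies on the bench, the lid is open, and the stop is seated square across the rail about 13 mm behind the sample; the fingertips hit the stop's collar at 100 N (wrist limit 120 N) on the way down to grip it, and the brush's position was not re-checked.

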